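Press home the row of plugs on a stool seat

TASK

The wooden plugs on the round stool seat are still standing proud: run your fingertips along the curved row, starting at the dark plug and taking each in turn to the other end, and gently press every plug down until its rim sits on the seat. Do it in one pass, keeping the fingertips within about 5 cm of the seat until the last plug is down, then take the hand away. Use nothing but the fingertips, do not shift the seat, and leave the tin, the bottle and the mallet where they are.

Things in the scene. Friction and masses are not known exactly. Their poses are not given: they have to be found in the camera images.
- seat: round stool seat of blue-painted wood lying loose and flat on the worktable, 270 mm across, 28 mm thick, about 1.8 kg; origin at the centre of its underside, z up. Six round wooden plugs sit along an arc of radius 92 mm about its centre, at -75, -45, -15, 15, 45 and 75 degrees from its x axis (plug 1 to plug 6, 48 mm apart). A wax tin stands on the plain half of the seat.
- plug1_top (a point): top of the dome of the dark brown plug at one end of the arc, where the row begins; the plug has a mushroom head 30 mm across and 7 mm high (1 mm rim, 6 mm dome), its stem in a hole of the seat. Its top is 35 mm above the table when seated, up to 40 mm at the start; it moves with the plug
- plug1 (a joint): how far plug 1 has been pressed down, in m: 0 = rim 5 mm above the seat, 0.005 = rim on the seat (a hard stop). It starts between 0 and 0.0012, slides with about 3 N of friction and stays where it is left
- plug2_top (a point): top of the dome of pale plug number 2, counted from the dark one; the plug has a mushroom head 30 mm across and 7 mm high (1 mm rim, 6 mm dome), its stem in a hole of the seat. Its top is 35 mm above the table when seated, up to 40 mm at the start; it moves with the plug
- plug2 (a joint): how far plug 2 has been pressed down, in m: 0 = rim 5 mm above the seat, 0.005 = rim on the seat (a hard stop). It starts between 0 and 0.0012, slides with about 3 N of friction and stays where it is left
- plug3_top (a point): top of the dome of pale plug number 3, counted from the dark one; the plug has a mushroom head 30 mm across and 7 mm high (1 mm rim, 6 mm dome), its stem in a hole of the seat. Its top is 35 mm above the table when seated, up to 40 mm at the start; it moves with the plug
- plug3 (a joint): how far plug 3 has been pressed down, in m: 0 = rim 5 mm above the seat, 0.005 = rim on the seat (a hard stop). It starts between 0 and 0.0012, slides with about 3 N of friction and stays where it is left
- plug4_top (a point): top of the dome of pale plug number 4, counted from the dark one; the plug has a mushroom head 30 mm across and 7 mm high (1 mm rim, 6 mm dome), its stem in a hole of the seat. Its top is 35 mm above the table when seated, up to 40 mm at the start; it moves with the plug
- plug4 (a joint): how far plug 4 has been pressed down, in m: 0 = rim 5 mm above the seat, 0.005 = rim on the seat (a hard stop). It starts between 0 and 0.0012, slides with about 3 N of friction and stays where it is left
- plug5_top (a point): top of the dome of pale plug number 5, counted from the dark one; the plug has a mushroom head 30 mm across and 7 mm high (1 mm rim, 6 mm dome), its stem in a hole of the seat. Its top is 35 mm above the table when seated, up to 40 mm at the start; it moves with the plug
- plug5 (a joint): how far plug 5 has been pressed down, in m: 0 = rim 5 mm above the seat, 0.005 = rim on the seat (a hard stop). It starts between 0 and 0.0012, slides with about 3 N of friction and stays where it is left
- plug6_top (a point): top of the dome of pale plug number 6, counted from the dark one, the last, at the other end; the plug has a mushroom head 30 mm across and 7 mm high (1 mm rim, 6 mm dome), its stem in a hole of the seat. Its top is 35 mm above the table when seated, up to 40 mm at the start; it moves with the plug
- plug6 (a joint): how far plug 6 has been pressed down, in m: 0 = rim 5 mm above the seat, 0.005 = rim on the seat (a hard stop). It starts between 0 and 0.0012, slides with about 3 N of friction and stays where it is left
- wax_tin: flat round tin with a green lid, 87 mm across, 30 mm high, standing on the plain half of the seat, its centre about 60 mm from the seat's centre; origin at the centre of its underside
- glue_bottle: white glue bottle with a red nozzle, 62 mm wide, 187 mm high, standing on the table; origin at the centre of its underside
- mallet: carver's mallet with a round brown head lying on the table, 250 mm long, 78 mm high; origin under its middle

How it is judged (in metres and radians):
On the way, in this order (a step that is already met when the one before it is completed fails the run):
1. plug 1 is pressed down (the dark one) (value of joint plug1 above 0.0035 m), for 0.05 s.
2. plug 2 is pressed down (value of joint plug2 above 0.0035 m), for 0.05 s.
3. plug 3 is pressed down (value of joint plug3 above 0.0035 m), for 0.05 s.
4. plug 4 is pressed down (value of joint plug4 above 0.0035 m), for 0.05 s.
5. plug 5 is pressed down (value of joint plug5 above 0.0035 m), for 0.05 s.
6. plug 6 is pressed down (value of joint plug6 above 0.0035 m), for 0.05 s.
At the end, for the whole second after the job is handed in: all six plugs are within 1.5 mm of seated; seat, tin, bottle and mallet are within 20 mm of where they started and the seat is at rest (value of joint each of plug1, plug2, plug3, plug4, plug5, plug6 above 0.0035 m and distance of each of wax_tin, glue_bottle, mallet, seat from where it was at the start of the episode below 0.02 m and linear speed of seat below 0.01 m/s); the robot touches nothing.
It fails at once if a plug is pressed down before the one that precedes it in the row ((value of joint plug2 above 0.0035 m and not (value of joint plug1 above 0.0035 m)) or (value of joint plug3 above 0.0035 m and not (value of joint plug2 above 0.0035 m)) or (value of joint plug4 above 0.0035 m and not (value of joint plug3 above 0.0035 m)) or (value of joint plug5 above 0.0035 m and not (value of joint plug4 above 0.0035 m)) or (value of joint plug6 above 0.0035 m and not (value of joint plug5 above 0.0035 m))).
It fails at once if between the first plug and the last the fingertips rise more than about 75 mm above the seat (value of joint plug1 above 0.0035 m and not (value of joint plug6 above 0.0035 m) and z of the grasp point in the frame of seat above 0.125 m).
It fails at once if the fingers press on the seat and its plugs with more than 40 N (contact force between the fingers and seat above 40 N).
It fails at once if the seat or a plug is touched with the arm or the gripper's body instead of the fingers (contact force between the arm and seat above 1 N).
It fails at once if the seat, the tin, the bottle or the mallet is shifted or lifted by more than 20 mm (distance of any of wax_tin, glue_bottle, mallet, seat from where it was at the start of the episode above 0.02 m).
It also fails if it takes over 54 s, if anything falls off the work surface, if the arm or the gripper's body presses on something with over 40 N, if the wrist force passes 120 N, or if a joint passes its speed limit or range.

ROBOT

A 7-joint arm with a two-finger parallel gripper is mounted at the origin on a cart in front of the work surface, level with it; the furniture and walls round the work are solid. World frame = base frame: x ahead of the robot, y to its left, z up, the work surface at z = 0. Lengths are in m, angles in degrees, forces in N, time in s.
With the tool pointing down it reaches from about 0.425 to 0.875 m from the base axis. Payload 4.7 kg.
Tool frame: the origin (TCP) lies midway between the tips of the shut fingers; the grasp point (between the pads) lies bot.grip_point_offset behind it (bot.grip_point_offset is the distance from the TCP to the grasp point, in m); z points along the fingers, y is the line along which they close (so a half turn about z gives the same grasp; the last joint's range is limited). The gripper opens to 87 mm and grips with 3 to 60 N. Pads are 19 mm wide; open, the fingers measure 117 mm over their backs; the gripper's body (75 mm by 190 mm) begins 51 mm behind the grasp point.
Start: joints at [66.125, 18.392, -4.016, 83.108, 1.295, 78.541, -3.26], TCP at [0.271, -0.591, 0.223] pointing down, gripper open.
Joint ranges: [-163.93, 163.93], [-17.29, 119.83], [-79.2, 71.16], [3.27, 140.29], [-89.18, 269.18], [5.43, 117.66], [-154.24, 154.24]. Speed limits (degrees/s): [147.25, 147.25, 180, 180, 180, 180, 180].

INTERFACE

Orientations are given as a 3x3 rotation matrix whose columns are the frame's x, y, z axes.
In Python, from workcell import bot gives the robot as it stands.
- The arm moves only by the shell command python3 -m creep 'ROWS' [FORCE]. ROWS is JSON, a list of rows, each an object of numbers: "x", "y", "z": the shift along the tool's x, y, z scaled (see below); "ax", "ay", "az": the turn, a rotation vector about the tool's x, y, z scaled (see below); "claw": the opening, from 0 (shut) to 1 (fully open). A call has 1 to 8 rows; each row is the pose to reach, as a shift and turn from the pose commanded when the call began, along the tool's axes at that moment; what a row does not reach only later rows make up. The controller multiplies each number of a shift by 0.3 m and each number of a turn by 0.5 rad. A row lasts 1/8 s, in which the tool goes at most 62.5 mm and 10.7 degrees, less where a joint would pass 70% of its speed; a pose out of reach is approached as far as the arm can. A call with a number of a shift or a turn outside -1 to 1 is refused whole. A call with a gripper value outside its range is refused whole. The fingers move at their own pace and stop on an object; FORCE is the grip in N (left out, the last holds). Time passes only in rows, so rows that repeat a pose let the fingers close. It gives the time, the measured TCP pose, the force, the opening and the grip force at its end, in the units of the state.
- bot.get_obs(): the state, without advancing time (a new reading comes with each control period).
- bot.read_camera(name): name is "side" or "top" or "wrist"; returns (picture, depth): 480x640x3 uint8, red, green, blue; 480x640 float32, m along the optical axis (not along the pixel's ray), 0 where there is no reading.
- bot.get_calibration(name): a dict with "camera_matrix" (3x3 intrinsics, pixels), "cam_to_world" (4x4, takes a point from camera to world coordinates); the wrist camera has in their place "T_tool_cam" (4x4, takes a point from camera to tool coordinates, whose origin is the TCP and whose axes are the flange's). Camera axes: x right, y down, z forward; pixel columns grow to the right and rows downward; lengths in m; the calibration is good to about 2 mm. A picture is of the moment at which its call begins: read the wrist's pose just before it. get_calibration takes no time and is no camera call.
- bot.hand_in(): hands the job in; it is judged then, once.
The state is a dict: "time": time; "joint_positions": joint angles; "qvel": joint speeds; "joint_torque": joint torques, N m; "ee_pos": TCP position; "orientation": TCP orientation; "ft_force": force on the tool from outside, world axes, zero at the start; "torque": the same for the moment, N m; "opening": finger opening in m; "grip_force": force on a finger pad.
Only numpy, scipy, OpenCV 4.12 (cv2) and the standard library are available. Lean on these libraries where they do the work, as an engineer would, in place of code of your own. Each camera call takes 0.05 s, during which the arm holds its last target. There are 200 camera calls.

## Working session

There is one attempt and no reset: what is moved stays moved. The work goes in short steps, Python scripts to look and compute and a shell command to move; the robot and the scene stay as the last step left them, time stands still between calls to the robot, and variables do not carry over. Pictures are saved under pics/ and viewed, at most 10 in all, crops included, and the job is handed in when it is done.

```bash
mkdir -p pics
python3 - <<'E'
from workcell import bot
import cv2,numpy as np
o=bot.get_obs();print(o['time'],o['ee_pos'],np.round(o['orientation'],3),o['opening'],bot.grip_point_offset)
for n in['top','side']:
    p,d=bot.read_camera(n);cv2.imwrite(f'pics/{n}0.png',p[:,:,::-1]);np.savez(f'{n}0.npz',p=p,d=d);c=bot.get_calibration(n);print(n,c)
E
```

```text
0.0 [ 0.27115229 -0.59014163  0.22147994] [[ 0.909  0.418 -0.001]
 [ 0.418 -0.909  0.002]
 [-0.    -0.002 -1.   ]] 0.08727563016896411 0.0187
top {'camera_matrix': array([[456.25270762,   0.        , 324.0278741 ],
       [  0.        , 456.25270762, 244.0511302 ],
       [  0.        ,   0.        ,   1.        ]]), 'cam_to_world': array([[-0.06648241, -0.9712778 ,  0.22847216,  0.31671317],
       [-0.99776749,  0.06326102, -0.02140288, -0.0483181 ],
       [ 0.00633476, -0.22938501, -0.97331515,  0.99524776],
       [ 0.        ,  0.        ,  0.        ,  1.        ]])}
side {'camera_matrix': array([[483.32868699,   0.        , 321.6673712 ],
       [  0.        , 483.32868699, 235.3113662 ],
       [  0.        ,   0.        ,   1.        ]]), 'cam_to_world': array([[-0.98782752, -0.10781898,  0.11212428,  0.42822322],
       [-0.15542877,  0.65532622, -0.7391816 ,  0.72402709],
       [ 0.00621982, -0.74761127, -0.66410745,  0.73395542],
       [ 0.        ,  0.        ,  0.        ,  1.        ]])}
```

View pics/top0.png

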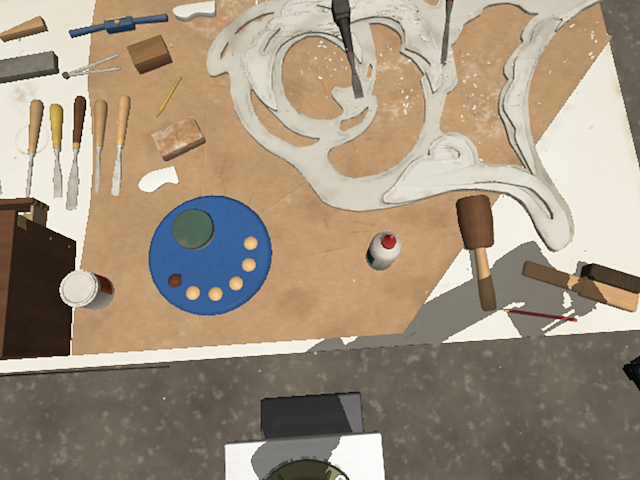

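View pics/side0.png

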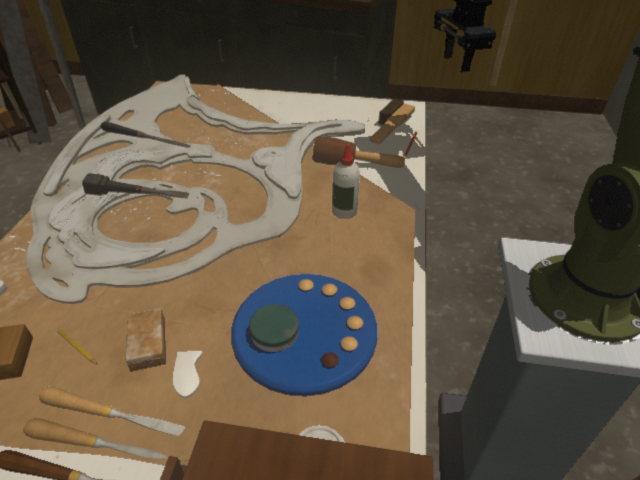

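```bash
cat > h.py <<'E'
import numpy as np,cv2
from workcell import bot
def ray(n,uv,z):
    c=bot.get_calibration(n);T=c['cam_to_world'];uv=np.asarray(uv,float).reshape(-1,1,2)
    q=cv2.undistortPoints(uv,c['camera_matrix'],None)[:,0]
    d=np.c_[q,np.ones(len(q))]@T[:3,:3].T;o=T[:3,3]
    return o+d*((z-o[2])/d[:,2])[:,None]
def blobs(m,amin):
    n,l,s,c=cv2.connectedComponentsWithStats(m.astype(np.uint8))
    return [(c[i],s[i,4]) for i in range(1,n) if s[i,4]>=amin]
E
python3 - <<'E'
from h import *
for n,amin in(('top',60),('side',60)):
    f=np.load(n+'0.npz');p=f['p'];hsv=cv2.cvtColor(p,cv2.COLOR_RGB2HSV)
    H,S,V=[hsv[...,i].astype(int) for i in range(3)]
    b=((H>100)&(H<125)&(S>130)&(V>60)).astype(np.uint8)
    cs,_=cv2.findContours(b,cv2.RETR_EXTERNAL,cv2.CHAIN_APPROX_NONE);c=max(cs,key=cv2.contourArea)
    hull=cv2.convexHull(c)
    # top edge outline on plane z=.028
    W=ray(n,c[:,0],.028)
    (cx,cy),r=cv2.minEnclosingCircle(W[:,:2].astype(np.float32).reshape(-1,1,2));print(n,'seat',cx,cy,r,W[:,:2].min(0),W[:,:2].max(0))
    M=np.zeros_like(b);cv2.fillPoly(M,[hull],1);M=cv2.erode(M,np.ones((5,5)))
    for nm,m in(('pale',(H<30)&(V>130)&(S>50)),('dark',((H<20)|(H>165))&(V<130)&(S>60)),('tin',(H>40)&(H<100))):
        for cc,a in blobs(m&(M>0),amin):
            w=ray(n,cc,.058 if nm=='tin' else .036)[0];print(nm,np.round(cc,1),a,np.round(w[:2],4),'rad',round(np.hypot(w[0]-cx,w[1]-cy),4),'ang',round(np.degrees(np.arctan2(w[1]-cy,w[0]-cx)),1))
for nm,uv,z in(('bottle',(385,240),.187),('jar',(87,275),.1),('shelf corner',(75,240),.15)): 
    d=np.load('top0.npz')['d'][uv[1],uv[0]];T=bot.get_calibration('top')
    q=cv2.undistortPoints(np.array([[uv]],float),T['camera_matrix'],None)[0,0];P=T['cam_to_world']@np.r_[q*d,d,1];print(nm,P[:3])
E
```

```text
top seat 0.5394964814186096 0.1783483624458313 0.13250072300434113 [0.40826228 0.04611294] [0.67083963 0.30961654]
pale [250.2 242.8] 137 [0.555  0.0895] rad 0.0902 ang -80.1
pale [248.3 264.3] 144 [0.5081 0.0949] rad 0.0892 ang -110.6
pale [235.7 283. ] 149 [0.4695 0.1226] rad 0.0894 ang -141.5
pale [192.6 292.4] 153 [0.4556 0.2135] rad 0.091 ang 157.3
pale [215.2 293.3] 150 [0.4505 0.1662] rad 0.0898 ang -172.2
dark [174.3 280.1] 138 [0.4843 0.2521] rad 0.0921 ang 126.8
tin [192.6 227.7] 1244 [0.5905 0.2074] rad 0.0587 ang 29.7
side seat 0.5398201942443848 0.19070078432559967 0.1316070854663849 [0.40948226 0.05960872] [0.66830529 0.32166585]
pale [305.8 284.4] 118 [0.5542 0.0947] rad 0.097 ang -81.5
pale [329.4 289. ] 125 [0.5069 0.0991] rad 0.0974 ang -109.7
pale [347.3 302.6] 134 [0.469  0.1276] rad 0.0949 ang -138.3
pale [354.8 322.1] 150 [0.4501 0.1709] rad 0.0919 ang -167.6
pale [349.2 343. ] 169 [0.455 0.218] rad 0.0891 ang 162.1
dark [329.7 359.5] 181 [0.4837 0.2565] rad 0.0865 ang 130.4
tin [272.9 324.9] 1610 [0.5896 0.2175] rad 0.0565 ang 28.2
bottle [ 0.51352529 -0.18225295  0.15833762]
jar [0.49805645 0.41278919 0.08251877]
shelf corner [0.59557327 0.48478043 0.00098383]
```

```bash
python3 -m creep '[{"x":0.855,"y":-0.67,"z":-0.13,"claw":0},{"x":0.855,"y":-0.67,"z":-0.13,"claw":0},{"x":0.855,"y":-0.67,"z":-0.13,"claw":0},{"x":0.855,"y":-0.67,"z":-0.13,"claw":0},{"x":0.855,"y":-0.67,"z":-0.13,"claw":0},{"x":0.855,"y":-0.67,"z":-0.13,"claw":0},{"x":0.855,"y":-0.67,"z":-0.13,"claw":0},{"x":0.855,"y":-0.67,"z":-0.13,"claw":0}]' 20
```

```text
invalid input at $[0]: expected keys x, y, z, ax, ay, az, claw
```

```bash
python3 -m creep '[{"x":0.48,"y":-0.88,"claw":0},{"x":0.48,"y":-0.88,"claw":0},{"x":0.48,"y":-0.88,"claw":0},{"x":0.48,"y":-0.88,"claw":0},{"x":0.48,"y":-0.88,"claw":0},{"x":0.48,"y":-0.88,"claw":0},{"x":0.48,"y":-0.88,"claw":0},{"x":0.48,"y":-0.88,"claw":0}]'
```

```text
invalid input at $[0]: expected keys x, y, z, ax, ay, az, claw
```

All keys are required.

```bash
python3 -m creep '[{"x":0.855,"y":-0.67,"z":-0.13,"ax":0,"ay":0,"az":0,"claw":0},{"x":0.855,"y":-0.67,"z":-0.13,"ax":0,"ay":0,"az":0,"claw":0},{"x":0.855,"y":-0.67,"z":-0.13,"ax":0,"ay":0,"az":0,"claw":0},{"x":0.855,"y":-0.67,"z":-0.13,"ax":0,"ay":0,"az":0,"claw":0},{"x":0.855,"y":-0.67,"z":-0.13,"ax":0,"ay":0,"az":0,"claw":0},{"x":0.855,"y":-0.67,"z":-0.13,"ax":0,"ay":0,"az":0,"claw":0},{"x":0.855,"y":-0.67,"z":-0.13,"ax":0,"ay":0,"az":0,"claw":0},{"x":0.855,"y":-0.67,"z":-0.13,"ax":0,"ay":0,"az":0,"claw":0}]' 20
```

```text
time: 1.1
ee_pos: [0.4191, -0.3029, 0.261]
orientation: [[0.91, 0.415, -0.001], [0.415, -0.91, -0.0], [-0.001, -0.0, -1.0]]
ft_force: [-0.2, -0.2, 0.3]
opening: 0.0151
grip_force: 0.0
```

```bash
python3 -m creep '[{"x":0.48,"y":-0.88,"z":0,"ax":0,"ay":0,"az":0,"claw":0},{"x":0.48,"y":-0.88,"z":0,"ax":0,"ay":0,"az":0,"claw":0},{"x":0.48,"y":-0.88,"z":0,"ax":0,"ay":0,"az":0,"claw":0},{"x":0.48,"y":-0.88,"z":0,"ax":0,"ay":0,"az":0,"claw":0},{"x":0.48,"y":-0.88,"z":0,"ax":0,"ay":0,"az":0,"claw":0},{"x":0.48,"y":-0.88,"z":0,"ax":0,"ay":0,"az":0,"claw":0},{"x":0.48,"y":-0.88,"z":0,"ax":0,"ay":0,"az":0,"claw":0}]'; python3 -c "
from h import *
print(bot.get_calibration('wrist'))"
```

```text
time: 1.98
ee_pos: [0.4411, -0.0031, 0.2613]
orientation: [[0.91, 0.415, -0.0], [0.415, -0.91, -0.0], [-0.001, 0.0, -1.0]]
ft_force: [0.8, -1.0, -0.4]
opening: 0.0005
grip_force: 0.0
{'camera_matrix': array([[405.50893548,   0.        , 312.64671926],
       [  0.        , 405.50893548, 237.29383253],
       [  0.        ,   0.        ,   1.        ]]), 'T_tool_cam': array([[ 6.19130435e-04, -9.51697724e-01, -3.07035923e-01,
         8.45119469e-02],
       [ 9.99999757e-01,  4.91219613e-04,  4.93876076e-04,
        -4.65965736e-04],
       [-3.19198670e-04, -3.07036155e-01,  9.51697798e-01,
        -1.62965935e-01],
       [ 0.00000000e+00,  0.00000000e+00,  0.00000000e+00,
         1.00000000e+00]])}
```

```bash
python3 -m creep '[{"x":0.27,"y":-0.51,"z":0.2,"ax":0,"ay":0,"az":0,"claw":0},{"x":0.27,"y":-0.51,"z":0.2,"ax":0,"ay":0,"az":0,"claw":0},{"x":0.27,"y":-0.51,"z":0.2,"ax":0,"ay":0,"az":0,"claw":0},{"x":0.27,"y":-0.51,"z":0.2,"ax":0,"ay":0,"az":0,"claw":0},{"x":0.27,"y":-0.51,"z":0.2,"ax":0,"ay":0,"az":0,"claw":0},{"x":0.27,"y":-0.51,"z":0.2,"ax":0,"ay":0,"az":0,"claw":0}]'
cat >> h.py <<'E'
def wray(uv,z,o):
    c=bot.get_calibration('wrist');E=np.eye(4);E[:3,:3]=o['orientation'];E[:3,3]=o['ee_pos'];T=E@c['T_tool_cam']
    q=cv2.undistortPoints(np.asarray(uv,float).reshape(-1,1,2),c['camera_matrix'],None)[:,0]
    d=np.c_[q,np.ones(len(q))]@T[:3,:3].T;return T[:3,3]+d*((z-T[2,3])/d[:,2])[:,None]
E
python3 - <<'E'
from h import *
o=bot.get_obs();p,d=bot.read_camera('wrist');cv2.imwrite('pics/w1.png',p[:,:,::-1])
hsv=cv2.cvtColor(p,cv2.COLOR_RGB2HSV);H,S,V=[hsv[...,i].astype(int) for i in range(3)]
b=((H>100)&(H<125)&(S>130)&(V>60)).astype(np.uint8)
cs,_=cv2.findContours(b,cv2.RETR_EXTERNAL,cv2.CHAIN_APPROX_NONE);c=max(cs,key=cv2.contourArea)
M=np.zeros_like(b);cv2.fillPoly(M,[cv2.convexHull(c)],1);M=cv2.erode(M,np.ones((5,5)))
print(o['ee_pos'])
for nm,m in(('pale',(H<30)&(V>130)&(S>50)),('dark',((H<20)|(H>165))&(V<130)&(S>60))):
    for cc,a in blobs(m&(M>0),250):
        print(nm,np.round(cc,1),a,np.round(wray(cc,.036,o)[0],4))
E
```

```text
time: 2.72
ee_pos: [0.4518, 0.1694, 0.2017]
orientation: [[0.911, 0.413, 0.0], [0.413, -0.911, -0.001], [0.0, 0.001, -1.0]]
ft_force: [-0.1, 0.2, 0.1]
opening: 0.0006
grip_force: 0.0
[0.45181537 0.1693705  0.20170685]
pale [460.2 135.7] 998 [0.5569 0.0895 0.036 ]
pale [266.  184.8] 982 [0.4575 0.214  0.036 ]
pale [424.  186.8] 989 [0.5095 0.0956 0.036 ]
dark [234.7 132.7] 1072 [0.4855 0.2522 0.036 ]
dark [315.7 214. ] 846 [0.4519 0.1668 0.036 ]
dark [370.9 214.6] 766 [0.4705 0.1245 0.036 ]
```

View pics/w1.png

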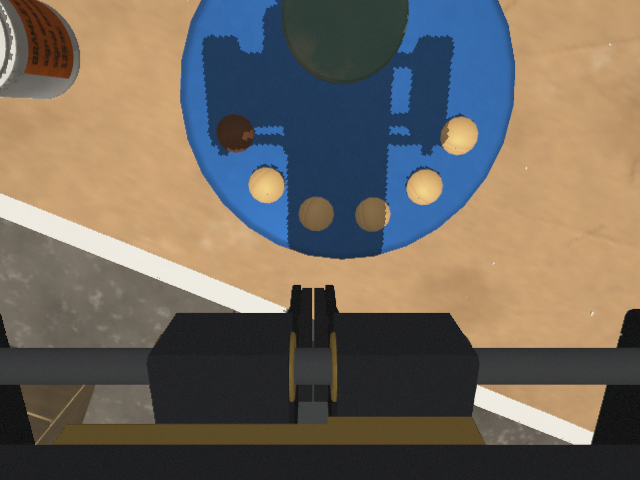

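The wrist view shows the dark plug at (235,133), then pale ones at (266,185), (316,214), (371,215), (424,187) and (460,136). The positions agree with the top camera to 2 mm. Next I go above plug 1.

```bash
python3 -m creep '[{"x":0.215,"y":-0.207,"z":0,"ax":0,"ay":0,"az":0,"claw":0},{"x":0.215,"y":-0.207,"z":0.2,"ax":0,"ay":0,"az":0,"claw":0},{"x":0.215,"y":-0.207,"z":0.4,"ax":0,"ay":0,"az":0,"claw":0},{"x":0.215,"y":-0.207,"z":0.506,"ax":0,"ay":0,"az":0,"claw":0},{"x":0.215,"y":-0.207,"z":0.506,"ax":0,"ay":0,"az":0,"claw":0},{"x":0.215,"y":-0.207,"z":0.506,"ax":0,"ay":0,"az":0,"claw":0}]'
```

```text
time: 3.52
ee_pos: [0.485, 0.2553, 0.0514]
orientation: [[0.909, 0.416, 0.002], [0.416, -0.909, 0.001], [0.003, 0.0, -1.0]]
ft_force: [-0.2, -1.1, 0.4]
opening: -0.0002
grip_force: 0.0
```

```bash
python3 -m creep '[{"x":0,"y":0.006,"z":0.037,"ax":0,"ay":0,"az":0,"claw":0},{"x":0,"y":0.006,"z":0.042,"ax":0,"ay":0,"az":0,"claw":0},{"x":0,"y":0.006,"z":0.046,"ax":0,"ay":0,"az":0,"claw":0},{"x":0,"y":0.006,"z":0.05,"ax":0,"ay":0,"az":0,"claw":0},{"x":0,"y":0.006,"z":0.05,"ax":0,"ay":0,"az":0,"claw":0}]'
```

```text
time: 4.15
ee_pos: [0.4847, 0.2537, 0.035]
orientation: [[0.909, 0.418, 0.001], [0.418, -0.909, 0.0], [0.001, 0.0, -1.0]]
ft_force: [1.6, 0.4, 3.0]
opening: 0.0004
grip_force: 1.6
```

```bash
python3 -m creep '[{"x":0,"y":0,"z":0.003,"ax":0,"ay":0,"az":0,"claw":0},{"x":0,"y":0,"z":0.003,"ax":0,"ay":0,"az":0,"claw":0}]';python3 -m creep '[{"x":0,"y":0,"z":0.003,"ax":0,"ay":0,"az":0,"claw":0},{"x":0,"y":0,"z":0.003,"ax":0,"ay":0,"az":0,"claw":0}]'
```

```text
time: 4.4
ee_pos: [0.4848, 0.2538, 0.0347]
orientation: [[0.909, 0.418, 0.001], [0.418, -0.909, -0.0], [0.001, 0.001, -1.0]]
ft_force: [0.9, -1.4, 8.0]
opening: 0.0004
grip_force: 4.2
time: 4.65
ee_pos: [0.4848, 0.2538, 0.0345]
orientation: [[0.909, 0.418, 0.001], [0.418, -0.909, -0.001], [0.001, 0.001, -1.0]]
ft_force: [-1.2, -2.1, 14.6]
opening: 0.0006
grip_force: 6.9
```

```bash
python3 -m creep '[{"x":0,"y":0,"z":-0.06,"ax":0,"ay":0,"az":0,"claw":0},{"x":-0.139,"y":0.081,"z":-0.06,"ax":0,"ay":0,"az":0,"claw":0},{"x":-0.139,"y":0.081,"z":-0.06,"ax":0,"ay":0,"az":0,"claw":0},{"x":-0.139,"y":0.081,"z":-0.03,"ax":0,"ay":0,"az":0,"claw":0},{"x":-0.139,"y":0.081,"z":-0.015,"ax":0,"ay":0,"az":0,"claw":0},{"x":-0.139,"y":0.081,"z":-0.007,"ax":0,"ay":0,"az":0,"claw":0},{"x":-0.139,"y":0.081,"z":0,"ax":0,"ay":0,"az":0,"claw":0},{"x":-0.139,"y":0.081,"z":0,"ax":0,"ay":0,"az":0,"claw":0}]'
```

```text
time: 5.65
ee_pos: [0.4567, 0.2148, 0.0344]
orientation: [[0.908, 0.418, -0.0], [0.418, -0.908, -0.001], [-0.001, 0.001, -1.0]]
ft_force: [-4.7, -3.3, 17.1]
opening: 0.0003
grip_force: 8.3
```

Plug 2 is seated: 17 N at the same height as plug 1. Next, plug 3.

```bash
python3 -m creep '[{"x":0,"y":0,"z":-0.06,"ax":0,"ay":0,"az":0,"claw":0},{"x":-0.082,"y":0.137,"z":-0.06,"ax":0,"ay":0,"az":0,"claw":0},{"x":-0.082,"y":0.137,"z":-0.06,"ax":0,"ay":0,"az":0,"claw":0},{"x":-0.082,"y":0.137,"z":-0.03,"ax":0,"ay":0,"az":0,"claw":0},{"x":-0.082,"y":0.137,"z":-0.015,"ax":0,"ay":0,"az":0,"claw":0},{"x":-0.082,"y":0.137,"z":-0.007,"ax":0,"ay":0,"az":0,"claw":0},{"x":-0.082,"y":0.137,"z":0,"ax":0,"ay":0,"az":0,"claw":0},{"x":-0.082,"y":0.137,"z":0,"ax":0,"ay":0,"az":0,"claw":0}]'
```

```text
time: 6.65
ee_pos: [0.4515, 0.1675, 0.0344]
orientation: [[0.908, 0.419, -0.0], [0.419, -0.908, -0.001], [-0.001, 0.001, -1.0]]
ft_force: [-4.7, -2.1, 16.1]
opening: 0.0001
grip_force: 8.4
```

```bash
python3 -m creep '[{"x":0,"y":0,"z":-0.06,"ax":0,"ay":0,"az":0,"claw":0},{"x":-0.002,"y":0.154,"z":-0.06,"ax":0,"ay":0,"az":0,"claw":0},{"x":-0.002,"y":0.154,"z":-0.06,"ax":0,"ay":0,"az":0,"claw":0},{"x":-0.002,"y":0.154,"z":-0.03,"ax":0,"ay":0,"az":0,"claw":0},{"x":-0.002,"y":0.154,"z":-0.015,"ax":0,"ay":0,"az":0,"claw":0},{"x":-0.002,"y":0.154,"z":-0.007,"ax":0,"ay":0,"az":0,"claw":0},{"x":-0.002,"y":0.154,"z":0,"ax":0,"ay":0,"az":0,"claw":0},{"x":-0.002,"y":0.154,"z":0,"ax":0,"ay":0,"az":0,"claw":0}]'
```

```text
time: 7.65
ee_pos: [0.4697, 0.1252, 0.0344]
orientation: [[0.908, 0.419, -0.001], [0.419, -0.908, -0.001], [-0.001, 0.001, -1.0]]
ft_force: [-5.0, -1.8, 17.7]
opening: 0.0003
grip_force: 8.6
```

```bash
python3 -m creep '[{"x":0,"y":0,"z":-0.06,"ax":0,"ay":0,"az":0,"claw":0},{"x":0.079,"y":0.14,"z":-0.06,"ax":0,"ay":0,"az":0,"claw":0},{"x":0.079,"y":0.14,"z":-0.06,"ax":0,"ay":0,"az":0,"claw":0},{"x":0.079,"y":0.14,"z":-0.03,"ax":0,"ay":0,"az":0,"claw":0},{"x":0.079,"y":0.14,"z":-0.015,"ax":0,"ay":0,"az":0,"claw":0},{"x":0.079,"y":0.14,"z":-0.007,"ax":0,"ay":0,"az":0,"claw":0},{"x":0.079,"y":0.14,"z":0,"ax":0,"ay":0,"az":0,"claw":0},{"x":0.079,"y":0.14,"z":0,"ax":0,"ay":0,"az":0,"claw":0}]'
```

```text
time: 8.65
ee_pos: [0.5087, 0.0968, 0.0345]
orientation: [[0.908, 0.419, -0.001], [0.419, -0.908, -0.001], [-0.001, 0.001, -1.0]]
ft_force: [-4.5, -1.4, 15.5]
opening: 0.0006
grip_force: 7.9
```

```bash
python3 -m creep '[{"x":0,"y":0,"z":-0.06,"ax":0,"ay":0,"az":0,"claw":0},{"x":0.134,"y":0.083,"z":-0.06,"ax":0,"ay":0,"az":0,"claw":0},{"x":0.134,"y":0.083,"z":-0.06,"ax":0,"ay":0,"az":0,"claw":0},{"x":0.134,"y":0.083,"z":-0.03,"ax":0,"ay":0,"az":0,"claw":0},{"x":0.134,"y":0.083,"z":-0.015,"ax":0,"ay":0,"az":0,"claw":0},{"x":0.134,"y":0.083,"z":-0.007,"ax":0,"ay":0,"az":0,"claw":0},{"x":0.134,"y":0.083,"z":0,"ax":0,"ay":0,"az":0,"claw":0},{"x":0.134,"y":0.083,"z":0,"ax":0,"ay":0,"az":0,"claw":0}]'
```

```text
time: 9.65
ee_pos: [0.5552, 0.0906, 0.0345]
orientation: [[0.908, 0.418, -0.001], [0.418, -0.908, -0.002], [-0.002, 0.001, -1.0]]
ft_force: [-6.0, -0.5, 14.3]
opening: 0.0007
grip_force: 7.2
```

All six are seated at the same height with firm resistance. Now I take the hand straight up and check.

```bash
python3 -m creep '[{"x":0,"y":0,"z":-0.1,"ax":0,"ay":0,"az":0,"claw":0},{"x":0,"y":0,"z":-0.3,"ax":0,"ay":0,"az":0,"claw":0},{"x":0,"y":0,"z":-0.5,"ax":0,"ay":0,"az":0,"claw":0},{"x":-0.2,"y":0,"z":-0.65,"ax":0,"ay":0,"az":0,"claw":0},{"x":-0.2,"y":0,"z":-0.65,"ax":0,"ay":0,"az":0,"claw":0},{"x":-0.2,"y":0,"z":-0.65,"ax":0,"ay":0,"az":0,"claw":0},{"x":-0.2,"y":0,"z":-0.65,"ax":0,"ay":0,"az":0,"claw":0}]'
python3 - <<'E'
from h import *
p,d=bot.read_camera('wrist');cv2.imwrite('pics/w2.png',p[:,:,::-1])
E
```

```text
time: 10.52
ee_pos: [0.5014, 0.0653, 0.2265]
orientation: [[0.909, 0.418, -0.002], [0.418, -0.909, 0.001], [-0.001, -0.001, -1.0]]
ft_force: [0.2, -0.3, 0.1]
opening: 0.0006
grip_force: 0.0
```

View pics/w2.png

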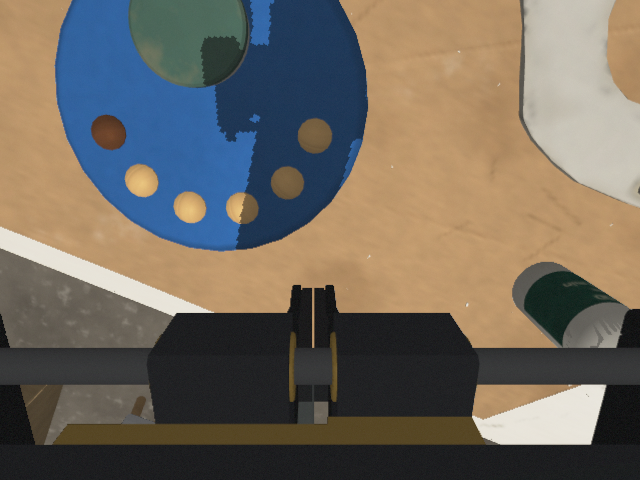

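The view shows all six plugs flat on the seat with no shadow gaps, from the dark one at (109,132) to plug 6 at (315,135). The seat and tin look undisturbed and the hand is clear.

```bash
python3 -c "
from workcell import bot
print(bot.hand_in())"
```

```text
the job is handed in; nothing more can be done
None
```

All six plugs were pressed down in order, each stopping firmly at the same height (about 14–18 N), the hand was lifted clear, and the job was handed in at about 10.5 s; the hand-in returned no verdict.

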